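# Find and mark the loose clamp knob

## Robot

A 6-joint arm with a two-finger parallel gripper is mounted at the origin on a cart in front of the work surface, level with it; the furniture and walls round the work are solid. World frame = base frame: x ahead of the robot, y to its left, z up, the work surface at z = 0. Lengths are in mm, angles in rad, forces in N, time in s.
With the tool pointing down it reaches from about 300 to 775 mm from the base axis. Payload 14.6 kg.
Tool frame: the origin (TCP) lies on the centre line of the jaws, within the pads' length; the fingertips stand 19 mm ahead of it and the grasp point (between the pads) is the TCP (bot.tip_reach is the distance from the TCP to the fingertips, in mm); y points along the fingers, x is the direction in which the jaws open and shut, and the axes are right-handed (so a half turn about y gives the same grasp; the last joint's range is limited). The gripper opens to 85 mm and grips with 20 to 120 N. Pads are 22 mm wide; open, the fingers measure 114 mm over their backs; the gripper's body (76 mm by 85 mm) begins 54 mm behind the grasp point. The pads swing forward as they close: fully open they stand 13 mm farther back than shut.
Start: joints at [1.217, 0.3, 1.521, -0, 1.321, -0.067], TCP at [155.584, 527.526, 250.281] pointing down, gripper open.
Joint ranges: [-3.03, 3.03], [-0.79, 2.21], [0.23, 2.52], [-1.04, 4.18], [0, 3.07], [-2.55, 2.55]. Speed limits (rad/s): [2.22, 2.22, 2.57, 3.14, 3.14, 3.14].

## Interface

Orientations are given as a unit quaternion [w, x, y, z].
In Python, from rig import bot gives the robot as it stands. Calls block until the motion is done:
- bot.move_to(position, orientation): joint-space move of the TCP to a pose.
- bot.servo_line(position, attitude=None, speed=150, until_force=None): straight line of the TCP; attitude=None keeps the orientation; speed is the mean speed in mm/s. With until_force (N) it stops when the force on the tool has changed by that much, and returns True; else False.
- bot.move_joints(angles): joint-space move.
- bot.move_gripper(opening, grip_force=None): finger opening in mm; grip_force is the grip in N (None keeps the last); returns when the fingers have stopped.
- bot.dwell(seconds).
- bot.ik(position, orientation): joint angles nearest the present ones, or None.
- bot.read_state(): the state.
- bot.read_camera(name): name is "scene" or "top" or "wrist"; returns a dict with "image" (480x640x3 uint8, blue, green, red), "depth" (480x640 float32, mm along the optical axis (not along the pixel's ray), 0 where there is no reading), "fovy" (degrees; the focal length in pixels is half the picture's height over the tangent of half this angle, whatever the lens; pixels are square), "cx", "cy" (the principal point, pixels), "k1" (the pictures are not rectified: a ray, as slopes to the right and down, at radius r is drawn at 1 + k1 r^2 times it, then the intrinsics apply), "eye" and "attitude" of the camera in the world; the wrist camera has in their place "mount" (4x4, takes a point from camera to tool coordinates, whose origin is the TCP and whose axes are the tool frame's). Camera axes: x right, y down, z forward; pixel columns grow to the right and rows downward; lengths in mm; the calibration is good to about 2 mm. A picture is of the moment at which its call begins: read the wrist's pose just before it.
A pose or a line that the arm cannot do raises bot.MotionError and nothing moves.
- bot.finish_job(): hands the job in, once; it reports no verdict.
The state is a dict: "clock": time; "joint_positions": joint angles; "qvel": joint speeds; "effort": joint torques, N m; "ee_pos": TCP position; "tool_rot": TCP orientation; "ft_force": force on the tool from outside, world axes, zero at the start; "moment": the same for the moment, N m; "grip_width": finger opening in mm.
Only numpy, scipy, OpenCV 4.12 (cv2) and the standard library are available. Lean on these libraries where they do the work, as an engineer would, in place of code of your own. Each camera call takes 0.05 s, during which the arm holds its last target.

## Task

One of the three T-shaped clamp knobs on the jig board has worked loose. Try them by turning each gently anticlockwise (seen from above) to feel which one gives, without forcing a tight one so that its collar turns along. Back the loose one off by about an eighth of a turn (45 degrees), then lay the dark brown wooden marker flat in the bay behind it, and leave everything else where it is.

Things in the scene. Friction and masses are not known exactly. Their poses are not given: they have to be found in the camera images.
- jig: a flat wooden board, 190 x 320 mm and 12 mm thick, screwed to the bench (it cannot move), carrying a row of three steel clamp blocks and behind them (farther from the robot) three marker bays, one per block. The origin is on the bench surface under the middle block's knob axis; x points from the blocks to the bays, y along the row (block a at y = +115 mm, b at 0, c at -115 mm). Each block is 74 x 74 mm, its top 36 mm above the bench
- grip_a (a point): centre of the black bar of the T-shaped clamp knob on block a, 59 mm above the bench, on the upright turning axis. The bar is 56 mm long (this frame's x axis), 15 mm wide (y axis) and 24 mm high, its top 71 mm above the bench; below the bar is only a 14 mm stem with a 24 mm flange directly under the bar (11 to 14 mm above the block), so fingertips may go up to 20 mm below the bar's centre. The three knobs look alike
- knob_a (a joint): turn of knob a in rad, 0 at the start; grows as it is turned anticlockwise seen from above (loosening), and cannot go below 0 or above 1.4. A loose knob turns with about 0.1 N m. A tight one has about 0.1 rad of play and give and then holds until it is forced at about 0.9 N m, where it breaks away and takes its collar along. Half that torque tells them apart safely. Which of the three is loose differs every time and cannot be seen; exactly one is
- collar_a (a joint): turn in rad of the thin notched steel collar, 42 mm across and 3 mm high, on top of block a under the knob. 0 at the start; it stays at 0 unless a tight knob is forced, which drags it along
- bay_a (a point): centre of the floor of the marker bay behind block a: a 66 x 66 mm square of the board inside a rim 4 mm high and 3 mm wide, 95 mm behind the knob's axis (jig's +x); its floor is 12 mm above the bench
- grip_b (a point): centre of the black bar of the T-shaped clamp knob on block b, 59 mm above the bench, on the upright turning axis. The bar is 56 mm long (this frame's x axis), 15 mm wide (y axis) and 24 mm high, its top 71 mm above the bench; below the bar is only a 14 mm stem with a 24 mm flange directly under the bar (11 to 14 mm above the block), so fingertips may go up to 20 mm below the bar's centre. The three knobs look alike
- knob_b (a joint): turn of knob b in rad, 0 at the start; grows as it is turned anticlockwise seen from above (loosening), and cannot go below 0 or above 1.4. A loose knob turns with about 0.1 N m. A tight one has about 0.1 rad of play and give and then holds until it is forced at about 0.9 N m, where it breaks away and takes its collar along. Half that torque tells them apart safely. Which of the three is loose differs every time and cannot be seen; exactly one is
- collar_b (a joint): turn in rad of the thin notched steel collar, 42 mm across and 3 mm high, on top of block b under the knob. 0 at the start; it stays at 0 unless a tight knob is forced, which drags it along
- bay_b (a point): centre of the floor of the marker bay behind block b: a 66 x 66 mm square of the board inside a rim 4 mm high and 3 mm wide, 95 mm behind the knob's axis (jig's +x); its floor is 12 mm above the bench
- grip_c (a point): centre of the black bar of the T-shaped clamp knob on block c, 59 mm above the bench, on the upright turning axis. The bar is 56 mm long (this frame's x axis), 15 mm wide (y axis) and 24 mm high, its top 71 mm above the bench; below the bar is only a 14 mm stem with a 24 mm flange directly under the bar (11 to 14 mm above the block), so fingertips may go up to 20 mm below the bar's centre. The three knobs look alike
- knob_c (a joint): turn of knob c in rad, 0 at the start; grows as it is turned anticlockwise seen from above (loosening), and cannot go below 0 or above 1.4. A loose knob turns with about 0.1 N m. A tight one has about 0.1 rad of play and give and then holds until it is forced at about 0.9 N m, where it breaks away and takes its collar along. Half that torque tells them apart safely. Which of the three is loose differs every time and cannot be seen; exactly one is
- collar_c (a joint): turn in rad of the thin notched steel collar, 42 mm across and 3 mm high, on top of block c under the knob. 0 at the start; it stays at 0 unless a tight knob is forced, which drags it along
- bay_c (a point): centre of the floor of the marker bay behind block c: a 66 x 66 mm square of the board inside a rim 4 mm high and 3 mm wide, 95 mm behind the knob's axis (jig's +x); its floor is 12 mm above the bench
- marker_mid (a point): centre of the marker, a dark brown offcut of wood, 20 x 42 x 12 mm (x, y, z), lying flat to the right of the board on the thin steel sheet that covers the right half of the bench, 2 mm above z = 0, so its centre is at z = 8 mm; about 20 g. (The smaller, paler strip, 20 x 33 x 9 mm, that lies on the board between two bays is not the marker)
- strip: pale wood strip, 20 x 33 x 9 mm, lying on the board between bays a and b; a bystander; origin at the centre of its underside
- screwdriver: screwdriver 210 mm long, lying on the bench in front of the board; a bystander; origin at the centre of its underside
Things that resemble listed ones, but are neither listed nor needed, are in the scene too. Leave any red or turquoise look-alike of the part that bears marker_mid alone.

How it is judged:
By the outcome, as a careful person would: the job done as asked, in the order asked, and still so for the second after the job is handed in, with the robot touching nothing.
It also fails if it takes over 72 s, if anything falls off the work surface, if the arm or the gripper's body presses on something with over 40 N, if the wrist force passes 120 N, or if a joint passes its speed limit or range.

## Working session

There is one attempt and no reset: what is moved stays moved. The work goes in short steps, each a Python script; the robot and the scene stay as the last script left them, time stands still between calls to the robot, and variables do not carry over. Pictures are saved under pics/ and viewed, and the job is handed in when it is done.

```bash
ls; mkdir -p pics; python3 - <<'E'
from rig import bot
import cv2
s=bot.read_state();print({k:s[k] for k in s})
for n in("scene","top"):
    c=bot.read_camera(n);cv2.imwrite(f"pics/{n}0.png",c["image"]);print(n,{k:c[k] for k in c if k not in("image","depth")})
E
```

```text
pics
{'clock': 0.0, 'joint_positions': array([ 1.21736550e+00,  3.00479295e-01,  1.52161442e+00,  3.13657688e-05,
        1.32068128e+00, -6.65738327e-02]), 'qvel': array([-0.00114887,  0.00035725,  0.00083073, -0.00020017,  0.00106281,
       -0.00028615]), 'effort': array([ 1.64325967e-03, -5.43502021e+01, -3.61796522e+01,  1.93356277e-05,
        3.99607452e-03,  1.38515622e-05]), 'ee_pos': array([155.5229516 , 527.32517892, 249.70269949]), 'tool_rot': array([-0.56611759,  0.56655451,  0.42303842, -0.42375153]), 'ft_force': array([0.21633178, 0.12323805, 0.20728441]), 'moment': array([-0.00515478,  0.01066041,  0.01677432]), 'grip_width': 85.39281702818757}
scene {'fovy': 56.21301091766054, 'cx': 314.7432282303743, 'cy': 247.87246549677755, 'k1': 0.031008961621767833, 'eye': array([  66.05437281, -552.76944668,  721.29668233]), 'attitude': array([-0.32781366,  0.84963608, -0.38313817,  0.15447288])}
top {'fovy': 53.09536191388721, 'cx': 320.5211780351548, 'cy': 239.26404919431468, 'k1': -0.07465418966035366, 'eye': array([ 404.86895416, -183.34074664, 1207.33891014]), 'attitude': array([ 0.03585421, -0.70302829,  0.70948287, -0.0331624 ])}
```

View pics/scene0.png

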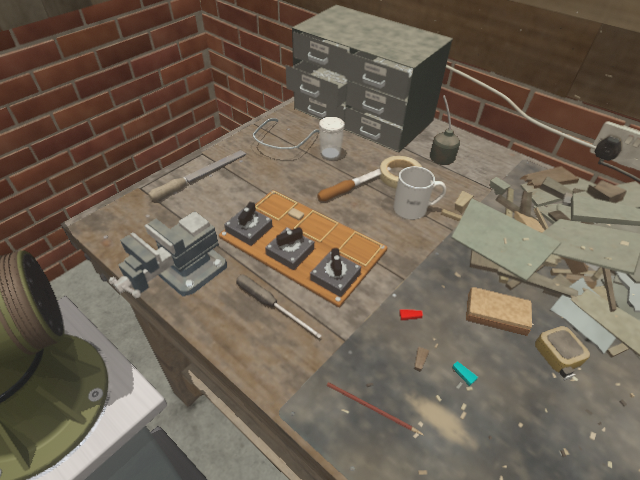

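View pics/top0.png

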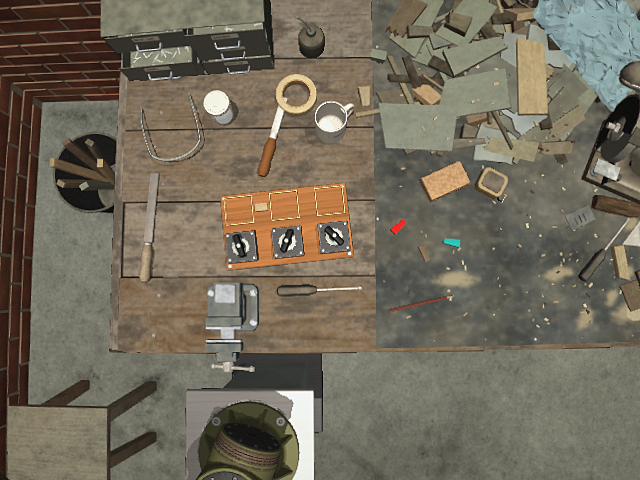

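```bash
cat > h.py <<'E'
from rig import bot
import numpy as np, cv2
from scipy.spatial.transform import Rotation as R
def rot(q): return R.from_quat([q[1],q[2],q[3],q[0]]).as_matrix()
def quat(M):
    q=R.from_matrix(M).as_quat(); return np.array([q[3],q[0],q[1],q[2]])
def intr(c):
    f=240/np.tan(np.radians(c["fovy"])/2); return np.array([[f,0,c["cx"]],[0,f,c["cy"]],[0,0,1]]),np.array([c["k1"],0,0,0,0.])
def wcam(c,s):  # wrist pose
    T=np.eye(4);T[:3,:3]=rot(s["tool_rot"]);T[:3,3]=s["ee_pos"]
    W=T@np.array(c["mount"]);return W[:3,:3],W[:3,3]
def pose(c,s=None): return (rot(c["attitude"]),np.array(c["eye"])) if "eye" in c else wcam(c,s)
def cast(c,uv,z,s=None):
    M,e=pose(c,s);K,d=intr(c)
    p=cv2.undistortPoints(np.array(uv,float).reshape(-1,1,2),K,d).reshape(-1,2)
    r=np.c_[p,np.ones(len(p))]@M.T
    return e+r*((z-e[2])/r[:,2])[:,None]
def proj(c,P,s=None):
    M,e=pose(c,s);K,d=intr(c)
    p=cv2.projectPoints(np.array(P,float).reshape(-1,1,3),cv2.Rodrigues(M.T)[0],-M.T@e,K,d)[0];return p.reshape(-1,2)
def toolR(yaw): # tool z down? determine: y along fingers => y down; x opens at yaw
    x=np.array([np.cos(yaw),np.sin(yaw),0]);y=np.array([0,0,-1.]);return quat(np.c_[x,y,np.cross(x,y)])
def jig(p,x,y,z=0): # p=(ox,oy,th)
    c,s=np.cos(p[2]),np.sin(p[2]);return np.array([p[0]+c*x-s*y,p[1]+s*x+c*y,z])
E
python3 - <<'E'
from h import *
s=bot.read_state();print(rot(s["tool_rot"]).round(2))
c=bot.read_camera("top");sc=bot.read_camera("scene")
print(proj(c,[[0,0,0],s["ee_pos"]]))
print("board corners", cast(c,[[221,198],[345,184],[353,258],[229,269]],12))
print("marker",cast(c,[[423,254]],8),cast(sc,[[421,358]],8))
for n,cc,b in(("t",c,(205,175,450,280)),("s",sc,(210,180,500,400))):
    im=cc["image"][b[1]:b[3],b[0]:b[2]];cv2.imwrite(f"pics/{n}z.png",cv2.resize(im,None,fx=780/im.shape[1] if im.shape[1]>im.shape[0]*1.33 else 590/im.shape[0],fy=780/im.shape[1] if im.shape[1]>im.shape[0]*1.33 else 590/im.shape[0],interpolation=2))
E
```

```text
[[ 0.28 -0.   -0.96]
 [ 0.96 -0.    0.28]
 [-0.   -1.    0.  ]]
[[249.60037908 451.4356995 ]
 [-23.55455633 409.30561694]]
board corners [[ 629.37213909   71.87801564   12.        ]
 [ 661.95240623 -242.52554277   12.        ]
 [ 474.32476507 -259.79957734   12.        ]
 [ 449.57651792   49.67158685   12.        ]]
marker [[ 482.84010994 -435.93478342    8.        ]] [[ 489.94959391 -440.6683681     8.        ]]
```

View pics/tz.png

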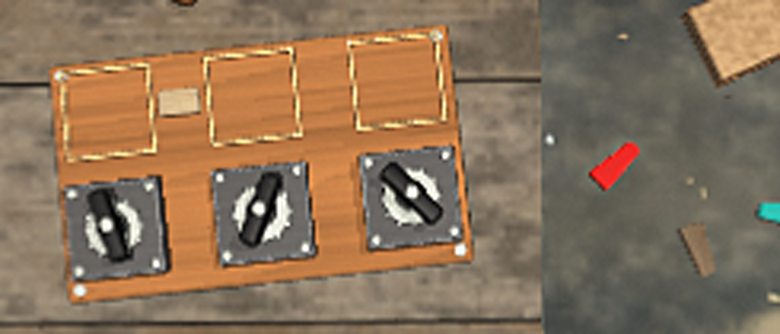

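View pics/sz.png

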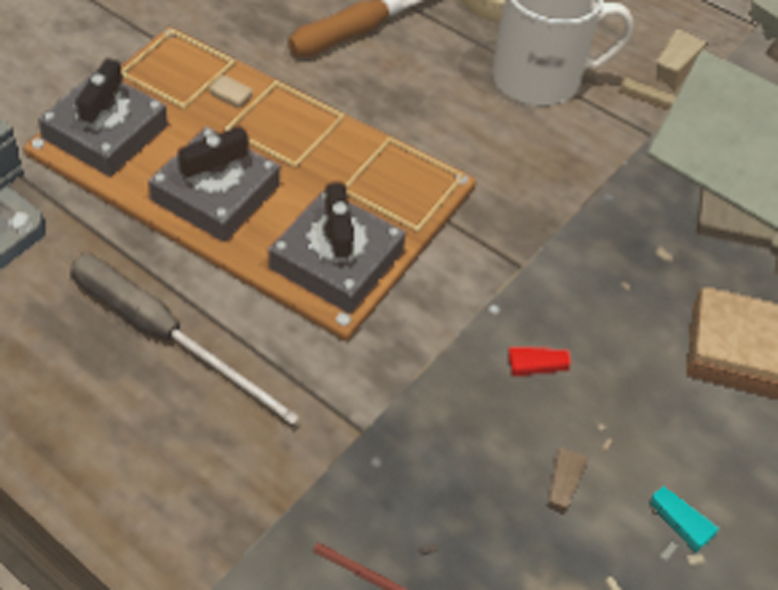

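```bash
python3 - <<'E'
from h import *
c=bot.read_camera("wrist");print(np.array(c["mount"]).round(3),c["fovy"])
s=bot.read_state();print(s["joint_positions"])
for yaw in (0,.5,1,1.5,2,-.5,-1,-1.5,-2):
    print(yaw,[None if (q:=bot.ik(p,toolR(yaw))) is None else q.round(2) for p in ([480,-98,330],[485,-438,200])])
E
```

```text
[[   1.       0.      -0.      -0.134]
 [   0.      -0.323    0.946 -124.255]
 [   0.      -0.946   -0.323   82.911]
 [   0.       0.       0.       1.   ]] 66.53073359944536
[ 1.21740757e+00  3.00166291e-01  1.52127679e+00  1.43959538e-05
  1.32064755e+00 -6.65934051e-02]
0 [array([-0.28,  0.11,  1.56, -0.  ,  1.47, -0.28]), array([-0.79,  0.57,  1.25, -0.  ,  1.32, -0.79])]
0.5 [array([-0.28,  0.11,  1.56, -0.  ,  1.47, -0.78]), array([-0.79,  0.57,  1.25, -0.  ,  1.32, -1.29])]
1 [array([-0.28,  0.11,  1.56, -0.  ,  1.47, -1.28]), array([-0.79,  0.57,  1.25, -0.  ,  1.32, -1.79])]
1.5 [array([-0.28,  0.11,  1.56, -0.  ,  1.47, -1.78]), array([-0.79,  0.57,  1.25, -0.  ,  1.32, -2.29])]
2 [array([-0.28,  0.11,  1.56, -0.  ,  1.47, -2.28]), None]
-0.5 [array([-0.28,  0.11,  1.56, -0.  ,  1.47,  0.22]), array([-0.79,  0.57,  1.25, -0.  ,  1.32, -0.29])]
-1 [array([-0.28,  0.11,  1.56, -0.  ,  1.47,  0.72]), array([-0.79,  0.57,  1.25, -0.  ,  1.32,  0.21])]
-1.5 [array([-0.28,  0.11,  1.56, -0.  ,  1.47,  1.22]), array([-0.79,  0.57,  1.25, -0.  ,  1.32,  0.71])]
-2 [array([-0.28,  0.11,  1.56, -0.  ,  1.47,  1.72]), array([-0.79,  0.57,  1.25, -0.  ,  1.32,  1.21])]
```

```bash
python3 - <<'E'
from h import *
def snap(n):
    s=bot.read_state();c=bot.read_camera("wrist");np.savez(f"{n}.npz",image=c["image"],depth=c["depth"],fovy=c["fovy"],cx=c["cx"],cy=c["cy"],k1=c["k1"],mount=c["mount"],tool_rot=s["tool_rot"],ee_pos=s["ee_pos"])
    cv2.imwrite(f"pics/{n}.png",c["image"])
bot.move_to([570,-90,300],toolR(-np.pi/2+.1));print(bot.read_state()["clock"])
snap("w_board")
bot.move_to([500,-420,200],toolR(-1.2));snap("w_mark");print(bot.read_state()["clock"])
E
```

```text
2.8833
4.3083
```

View pics/w_board.png

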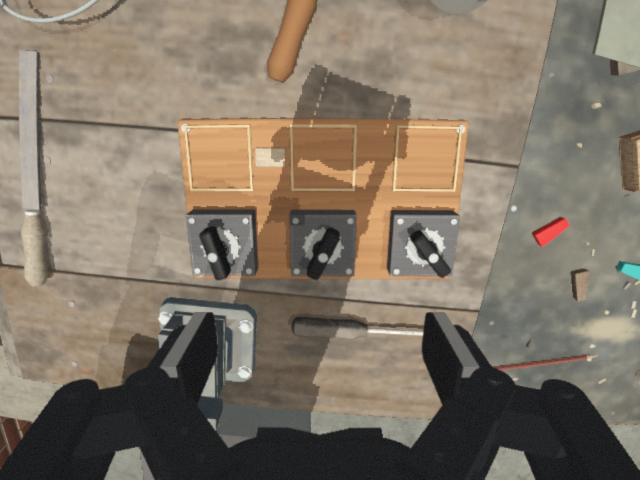

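View pics/w_mark.png

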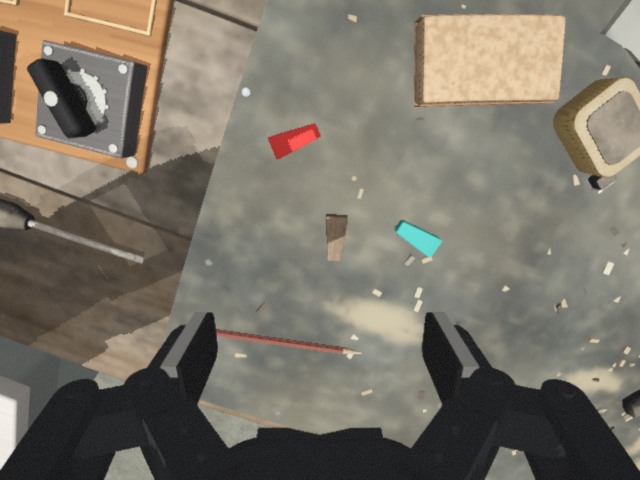

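```bash
python3 - <<'E'
from h import *
b=dict(np.load("w_board.npz"));m=dict(np.load("w_mark.npz"))
im=m["image"][195:280,290:390];cv2.imwrite("pics/mz.png",cv2.resize(im,None,fx=7,fy=7,interpolation=2))
im=b["image"][110:290,170:480];cv2.imwrite("pics/bz.png",cv2.resize(im,None,fx=2.5,fy=2.5,interpolation=2))
# world Z map
def world(c):
    M,e=pose(c,c);K,d=intr(c);u,v=np.meshgrid(np.arange(640),np.arange(480))
    p=cv2.undistortPoints(np.c_[u.ravel(),v.ravel()].astype(float).reshape(-1,1,2),K,d).reshape(-1,2)
    return (e+(np.c_[p,np.ones(len(p))]*c["depth"].reshape(-1,1))@M.T).reshape(480,640,3)
W=world(b);np.save("Wb.npy",W);Wm=world(m);np.save("Wm.npy",Wm)
for r in (300,315,330,350,370): print(r,[(W[r,x].round().astype(int).tolist()) for x in (175,195,215,235,250)])
for r in range(205,270,5): print(r,Wm[r,322:352:3,2].round(1))
E
```

```text
300 [[412, 82, 6], [414, 57, 3], [416, 31, 2], [418, 5, 1], [420, -14, 0]]
315 [[415, 67, 46], [576, -41, 301], [417, 21, 40], [405, 2, 15], [406, -17, 14]]
330 [[572, -34, 305], [577, -44, 312], [567, -47, 296], [385, 0, 19], [386, -19, 18]]
350 [[576, -41, 324], [574, -46, 320], [558, -47, 297], [354, 0, 19], [353, -19, 14]]
370 [[576, -44, 332], [567, -47, 321], [371, 9, 83], [320, 0, 18], [324, -21, 19]]
205 [2.  3.3 2.4 2.7 3.  2.7 2.2 2.2 1.9 2.4]
210 [  2.7   3.  324.8   3.1   2.5   2.1   3.9   3.7   2.2   4. ]
215 [2.7 1.9 9.6 9.5 8.5 8.1 6.5 6.3 6.4 2.9]
220 [ 3.   3.5 14.4 14.1 15.5 14.8 13.4 13.5 14.5  3.4]
225 [ 2.4  3.5 14.4 15.  14.6 15.2 14.6 15.6 15.5  3. ]
230 [ 2.2  3.5 15.1 13.5 14.3 14.3 15.1 14.9 11.8  2.6]
235 [  2.7   2.5  15.3  14.3  13.8 324.8  12.7  13.6   3.1   2.9]
240 [ 3.1  3.2 15.1 13.3 14.5 14.6 14.5 11.7  2.5  3.5]
245 [ 4.   2.5 15.  14.4 15.1 14.8 14.7 14.   2.   5.3]
250 [ 3.2  2.8 15.4 15.1 15.  14.2 14.7  4.   2.9  1.8]
255 [ 2.7  2.9 13.6 16.2 15.7 14.6 15.   3.6  3.   3.4]
260 [ 2.   2.5 14.3 14.6 14.8 14.2 14.6  3.   3.   3.4]
265 [2.4 3.8 2.5 3.3 1.6 2.9 2.6 2.7 1.7 3.4]
```

View pics/mz.png

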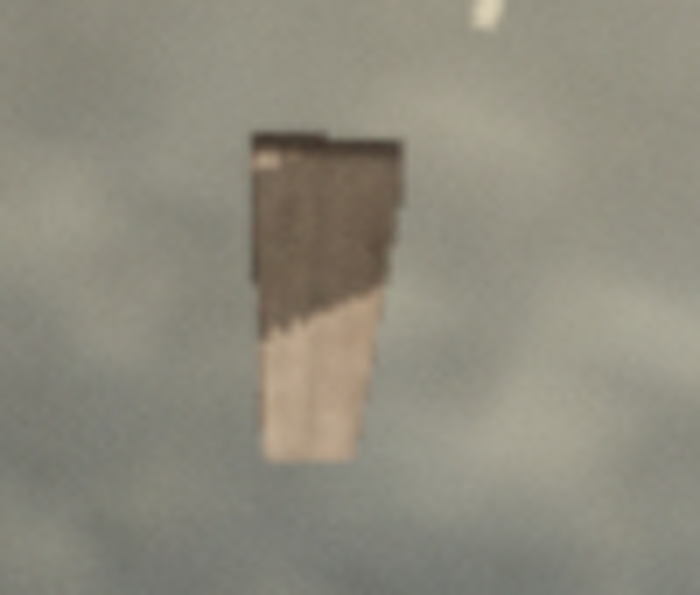

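View pics/bz.png

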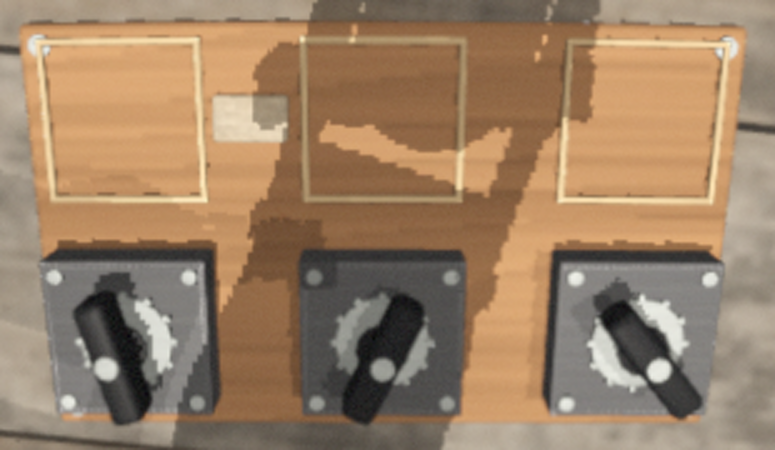

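```bash
cat > meas.py <<'E'
from h import *
b=dict(np.load("w_board.npz"));m=dict(np.load("w_mark.npz"));W=np.load("Wb.npy");Wm=np.load("Wm.npy")
def comps(W,lo,hi,roi,amin):
    z=cv2.medianBlur(W[:,:,2].astype(np.float32),3);M=((z>lo)&(z<hi)).astype(np.uint8);R_=np.zeros_like(M);R_[roi[1]:roi[3],roi[0]:roi[2]]=1
    M*=R_;n,l,st,ce=cv2.connectedComponentsWithStats(M)
    return [(l==i) for i in range(1,n) if st[i,4]>amin]
def rect(c,mask,z):
    cs,_=cv2.findContours(mask.astype(np.uint8),0,1);k=max(cs,key=cv2.contourArea)
    P=cast(c,k.reshape(-1,2),z,c)[:,:2]
    return cv2.minAreaRect(P.astype(np.float32)),P
if __name__=="__main__":
    K=[]
    for mk in comps(W,64,80,(170,200,480,290),50):
        r,P=rect(b,mk,71);bx=cv2.boxPoints(r);e=bx[1]-bx[0],bx[2]-bx[1];L=max(e,key=np.linalg.norm)
        K.append((r[0],np.arctan2(L[1],L[0])%np.pi));print("knob",r,"axis",K[-1][1],W[mk][:,2].mean())
    for mk in comps(W,31,41,(170,200,480,290),200):
        r,P=rect(b,mk,36);print("block",r)
    h=b["image"];hsv=cv2.cvtColor(h,cv2.COLOR_BGR2HSV)
    for mk in comps(Wm,9,25,(300,200,370,275),50):
        r,P=rect(m,mk,14);print("marker",r,cv2.boxPoints(r),Wm[mk][:,2].mean())
        k=cv2.approxPolyDP(P.astype(np.float32),3,True);print(k.reshape(-1,2))
E
python3 meas.py
```

```text
knob ((507.12677001953125, 14.41456413269043), (54.94214630126953, 15.951726913452148), 20.188541412353516) axis 0.3523569 74.41057701489886
knob ((517.9376220703125, -98.76611328125), (15.393717765808105, 56.288875579833984), 69.83159637451172) axis 2.7895873 71.80336684899436
knob ((529.3895263671875, -211.282470703125), (56.633304595947266, 15.157218933105469), 46.50093460083008) axis 0.8115941 71.38463043263344
block ((506.020751953125, 15.262866973876953), (74.49693298339844, 74.8044204711914), 5.840249061584473)
block ((516.3451538085938, -99.06095886230469), (76.44269561767578, 73.95873260498047), 5.65316915512085)
block ((527.9757690429688, -212.4947052001953), (74.45285034179688, 75.1323471069336), 6.014155864715576)
marker ((488.4159240722656, -441.0395812988281), (42.46001052856445, 18.56224822998047), 21.630455017089844) [[ 465.2597  -440.2378 ]
 [ 472.1021  -457.49292]
 [ 511.57214 -441.84137]
 [ 504.72974 -424.58624]] 16.594916628340794
[[ 505.0528  -425.401  ]
 [ 466.32874 -442.76868]
 [ 469.6408  -451.28604]
 [ 509.7536  -442.43857]]
```

```bash
cat > knob.py <<'E'
from h import *
KN={"a":((507.0,14.4),.3524),"b":((517.9,-98.8),2.7896),"c":((529.2,-211.6),.8116)}
Z=71
def st(t=""):
    s=bot.read_state();x=rot(s["tool_rot"])[:,0];print(t,"t%.1f"%s["clock"],"p",s["ee_pos"].round(1),"yaw %.3f"%np.arctan2(x[1],x[0]),"F",s["ft_force"].round(1),"M",s["moment"].round(2),"g %.1f"%s["grip_width"]);return s
def approach(k):
    (x,y),a=KN[k];yaw=a-np.pi/2
    if yaw>1: yaw-=np.pi
    bot.move_gripper(45,30)
    bot.move_to([x,y,150],toolR(yaw));
    bot.servo_line([x,y,Z],speed=80,until_force=8);st("down")
    bot.move_gripper(0,30);bot.dwell(.2);st("grip");return yaw
E
python3 - <<'E'
from knob import *
print(bot.tip_reach)
yaw=approach("c")
E
```

```text
19.0
down t6.8 p [ 529.5 -211.7   71.5] yaw -0.759 F [-0.7 -0.3 -0.2] M [ 0.   -0.02 -0.07] g 44.9
grip t7.4 p [ 529.  -211.3   71.5] yaw -0.759 F [-4.5  3.5  6.8] M [ 0.63  0.86 -0.05] g 14.3
```

```bash
cat >> knob.py <<'E'
def test(k,yaw,maxd=.24,step=.03,lim=.38):
    s=bot.read_state();(x,y),_=KN[k];m0=s["moment"][2];p=[x,y,Z]
    d=0
    while d<maxd-1e-6:
        d+=step;bot.servo_line(p,attitude=toolR(yaw+d),speed=60);s=st("d%.2f"%d)
        if abs(s["moment"][2]-m0)>lim: print("STOP tight");return d
    return d
E
python3 - <<'E'
from knob import *
(x,y),a=KN["c"];test("c",a-np.pi/2)
E
```

```text
d0.03 t7.6 p [ 528.9 -211.2   71.5] yaw -0.729 F [-4.4  3.9  7.8] M [0.63 0.94 0.06] g 14.9
d0.06 t7.9 p [ 528.9 -211.2   71.5] yaw -0.699 F [-6.5  4.2  7.2] M [0.72 1.   0.06] g 14.7
d0.09 t8.1 p [ 528.8 -211.2   71.5] yaw -0.669 F [-6.2  4.9  7.2] M [0.78 1.04 0.05] g 14.1
d0.12 t8.4 p [ 528.8 -211.1   71.5] yaw -0.639 F [-6.2  4.8  8.7] M [0.84 1.13 0.1 ] g 14.4
d0.15 t8.6 p [ 528.8 -211.1   71.5] yaw -0.609 F [-6.7  6.4  8.2] M [0.88 1.12 0.05] g 14.3
d0.18 t8.9 p [ 528.7 -211.1   71.5] yaw -0.579 F [-8.4  5.5  8.8] M [0.91 1.19 0.08] g 14.2
d0.21 t9.1 p [ 528.7 -211.    71.5] yaw -0.549 F [-8.8  4.9  9.5] M [0.92 1.29 0.04] g 14.4
d0.24 t9.4 p [ 528.6 -211.    71.5] yaw -0.519 F [-8.9  5.2 10.2] M [0.99 1.39 0.11] g 14.5
```

```bash
python3 - <<'E'
from knob import *
(x,y),a=KN["c"];yaw=a-np.pi/2
s=bot.read_state();p=s["ee_pos"]*1.;p[2]=Z
for d in (.4,.6,.785+.01):
    bot.servo_line([528.8,-211.2,Z],attitude=toolR(yaw+d),speed=60);s=st("d%.2f"%d)
bot.dwell(.2);st()
bot.move_gripper(45);st("rel")
bot.servo_line([528.8,-211.2,150],speed=120)
bot.move_to([570,-120,290],toolR(-np.pi/2+.1))
s=bot.read_state();c=bot.read_camera("wrist");c.update(tool_rot=s["tool_rot"],ee_pos=s["ee_pos"]);np.savez("w_b2.npz",**{k:v for k,v in c.items()})
cv2.imwrite("pics/w_b2.png",c["image"]);st()
E
cat > m2.py <<'E'
import sys
from h import *; from meas import comps,rect
def world(c):
    M,e=pose(c,c);K,d=intr(c);u,v=np.meshgrid(np.arange(640),np.arange(480))
    p=cv2.undistortPoints(np.c_[u.ravel(),v.ravel()].astype(float).reshape(-1,1,2),K,d).reshape(-1,2)
    return (e+(np.c_[p,np.ones(len(p))]*c["depth"].reshape(-1,1))@M.T).reshape(480,640,3)
def knobs(c):
    W=world(c)
    for mk in comps(W,64,80,(120,100,600,300),50):
        r,P=rect(c,mk,71)
        bx=cv2.boxPoints(r);L=max((bx[1]-bx[0],bx[2]-bx[1]),key=np.linalg.norm);print("knob",np.round(r[0],1),np.round(r[1],1),"axis %.3f"%(np.arctan2(L[1],L[0])%np.pi))
if __name__=="__main__": knobs(dict(np.load(sys.argv[1])))
E
python3 m2.py w_b2.npz
```

```text
d0.40 t9.7 p [ 528.3 -210.8   71.5] yaw -0.358 F [-6.9  4.2  9. ] M [0.65 1.25 0.12] g 14.3
d0.60 t10.0 p [ 527.9 -210.7   71.5] yaw -0.158 F [-11.    4.9  10.8] M [0.81 1.75 0.05] g 14.2
d0.80 t10.4 p [ 527.6 -210.7   71.4] yaw 0.037 F [-13.1   5.6  12.8] M [ 0.92  2.32 -0.  ] g 14.3
 t10.6 p [ 527.6 -210.7   71.5] yaw 0.036 F [-14.    5.6  13. ] M [0.9  2.37 0.07] g 14.5
rel t11.0 p [ 528.9 -211.2   71. ] yaw 0.036 F [ 0.4  0.7 -0.2] M [-0.02 -0.01 -0.06] g 44.7
 t13.3 p [ 569.9 -120.2  289.4] yaw -1.470 F [-0.3  0.2 -0.2] M [-0.01  0.01 -0.01] g 45.2
knob [507.2  14.1] [55.3 17. ] axis 0.345
knob [517.9 -98.9] [14.8 56.4] axis 2.793
knob [ 529.1 -212.3] [16.2 55.5] axis 1.605
```

View pics/w_b2.png

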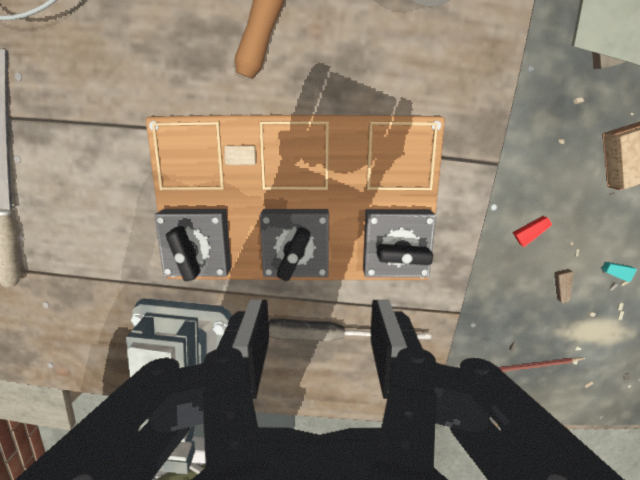

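```bash
python3 - <<'E'
from knob import *
from m2 import world
c=bot.read_camera("scene");W=world(c);
for uv in((412,178),(415,205),(405,190),(430,195)): print(W[uv[1],uv[0]].round())
yaw=.32;x,y=487.7,-440.5
bot.move_gripper(62,25)
bot.move_to([x,y,100],toolR(yaw));print(bot.servo_line([x,y,22.5],speed=80,until_force=5));st("down")
s=bot.read_state();c=bot.read_camera("wrist");cv2.imwrite("pics/pre.png",c["image"])
bot.move_gripper(0,25);bot.dwell(.1);st("grip")
c=bot.read_camera("wrist");cv2.imwrite("pics/gripped.png",c["image"])
E
```

```text
[ 837. -186.   66.]
[ 784. -233.   46.]
[ 773. -206.   82.]
[ 818. -247.   62.]
False
down t16.8 p [ 487.9 -440.8   23.1] yaw 0.320 F [-0.5 -0.2  0.3] M [ 0.01 -0.03 -0.01] g 62.1
grip t17.2 p [ 488.  -440.7   23.2] yaw 0.320 F [-0.2  0.5  6.2] M [0.22 0.03 0.01] g 40.7
```

View pics/gripped.png

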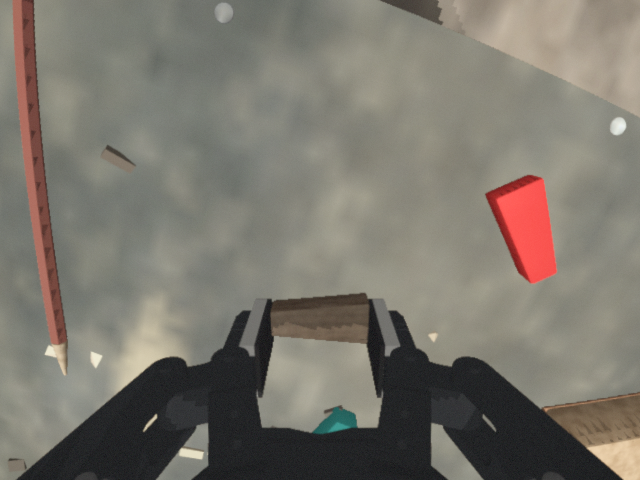

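```bash
python3 - <<'E'
from knob import *
th=.0985;bx,by=529.1+95*np.cos(th),-211.9+95*np.sin(th);print(bx,by)
x,y=487.7,-440.5
bot.servo_line([x,y,150],speed=120);st("lift")
bot.move_to([bx,by,150],toolR(th+np.pi/2));st("over")
c=bot.read_camera("wrist");cv2.imwrite("pics/over.png",c["image"])
bot.servo_line([bx,by,50],speed=100)
print(bot.servo_line([bx,by,33.2],speed=30,until_force=3));st("down")
c=bot.read_camera("wrist");cv2.imwrite("pics/down.png",c["image"])
E
```

```text
623.6395156168995 -202.5576241286273
lift t18.5 p [ 487.5 -440.2  149. ] yaw 0.320 F [-0.1 -0.1 -0.4] M [-0.03  0.01 -0.01] g 40.8
over t19.6 p [ 623.3 -203.4  149.7] yaw 1.667 F [-0.3 -0.9  0.6] M [0.   0.08 0.01] g 40.7
True
down t21.3 p [ 623.4 -202.5   33.1] yaw 1.669 F [-1.7  0.7  6.1] M [0.12 0.32 0.03] g 40.6
```

View pics/down.png

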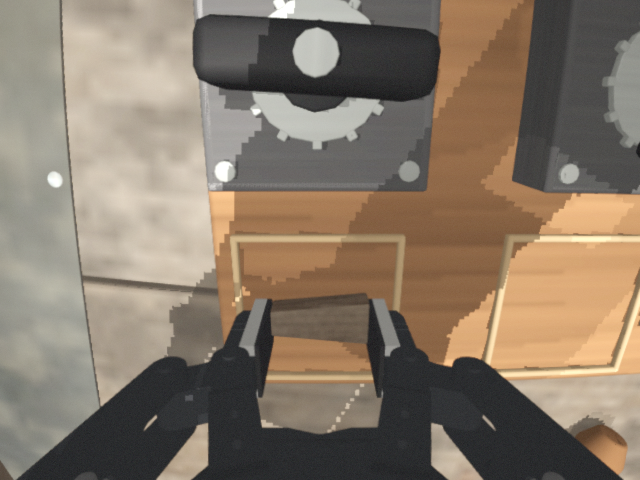

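View pics/over.png

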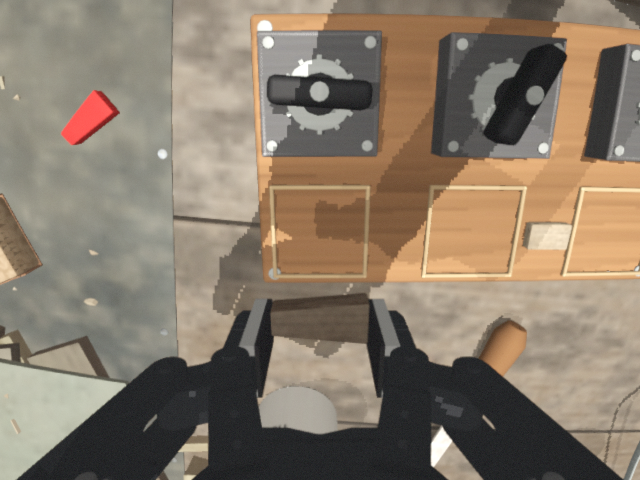

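```bash
python3 - <<'E'
from knob import *
s=bot.read_state();p=s["ee_pos"]
bot.move_gripper(54);st("rel")
bot.servo_line([p[0],p[1],150],speed=100)
bot.move_to([510,-200,290],toolR(-np.pi/2+.1+np.pi));
bot.dwell(.3)
s=bot.read_state();c=bot.read_camera("wrist");c.update(tool_rot=s["tool_rot"],ee_pos=s["ee_pos"]);np.savez("w_b3.npz",**c)
cv2.imwrite("pics/fin.png",c["image"]);st()
from m2 import *
W=world(c)
for mk in comps(W,19,29,(0,0,640,479),40):
    r,P=rect(c,mk,24);print("lvl24",np.round(r[0],1),np.round(r[1],1),mk.sum())
for mk in comps(W,64,80,(0,0,640,479),60):
    r,P=rect(c,mk,71);bx=cv2.boxPoints(r);L=max((bx[1]-bx[0],bx[2]-bx[1]),key=np.linalg.norm);print("knob",np.round(r[0],1),np.round(r[1],1),"axis %.3f"%(np.arctan2(L[1],L[0])%np.pi))
E
```

```text
rel t21.7 p [ 622.9 -202.3   32.3] yaw 1.669 F [-0.2  0.5  0.2] M [-0.01 -0.01  0.03] g 54.5
 t24.1 p [ 510.2 -200.   289.2] yaw 1.671 F [-0.5  0.4  0.3] M [-0.   -0.03  0.02] g 53.6
lvl24 [320.6 -14.5] [14.3 14.4] 197
lvl24 [356.    6.2] [75.3 19.1] 768
lvl24 [ 397.7 -121.3] [21.9 96.7] 1940
lvl24 [391.8 -14.7] [15.1 13.2] 163
lvl24 [ 490.8 -216.3] [ 2.1 72.5] 111
lvl24 [ 479.7 -103.8] [ 3.2 72.4] 72
lvl24 [489.5  -5.2] [ 52.3 103.1] 320
lvl24 [ 523.2 -134.8] [67.   1.7] 83
lvl24 [ 641.5 -492.7] [126.6  58.6] 537
lvl24 [ 671.4 -583.1] [19.5 61.9] 227
lvl24 [ 622.1 -202.9] [19.6 41.5] 493
lvl24 [604.4 -33.2] [19.8 32.1] 416
lvl24 [ 747.1 -463.5] [33.8 18.6] 110
lvl24 [ 809.3 -547.4] [ 4.9 26. ] 41
lvl24 [ 819.8 -592.3] [19.6 10.6] 57
lvl24 [ 786.6 -208.9] [33.  73.5] 266
lvl24 [ 838.8 -565.4] [23.7 31. ] 113
lvl24 [ 869.9 -615.8] [30.2 57.4] 278
lvl24 [835.9 278.4] [30.9 10.3] 56
lvl24 [847.5  42.2] [ 9.6 33.3] 69
lvl24 [ 934.4 -384.3] [26.8  9.3] 66
knob [366.9   9.5] [100.1  14.8] axis 0.062
knob [ 515.3 -100.5] [16.5 56. ] axis 2.786
knob [504.2  12.3] [55.9 17.7] axis 0.349
knob [ 526.5 -212.9] [15.9 55.5] axis 1.601
knob [ 804. -516.] [ 59.4 139.5] axis 2.415
knob [ 778.6 -206. ] [72.  24.6] axis 1.513
knob [ 830.5 -349.7] [50.5 61.9] axis 3.117
knob [840.8  43. ] [23.9 36.3] axis 2.624
```

View pics/fin.png

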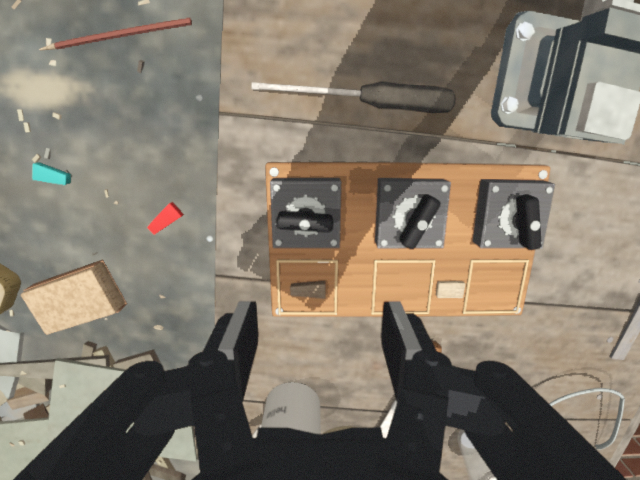

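The final picture shows the marker flat at (309,290), inside the rim of bay c. Knob c is turned at (304,221), and knobs a and b, the strip, the screwdriver and the look-alikes are where they were. I'm handing in.

```bash
python3 -c "
from h import *
bot.finish_job()"
```

```text
the job is handed in; nothing more can be done
```

Knob c was the loose one. I backed it off about 45 degrees and laid the dark brown marker flat in bay c. The job was handed in at about 24 s; no verdict was reported.

- **Finding the loose knob:** I tried c first. It turned 0.24 rad at about 0.1 N m, well past the 0.1 rad play of a tight one. Since exactly one is loose, I did not try a or b, so not every knob was turned as your wording suggests.
- **Turn:** the bar's measured angle went from 0.812 to 1.60 rad. That is 0.79 rad (45 degrees), and the last picture agrees (1.601).
- **Marker:** I gripped it by its two parallel ends because its sides taper. It measures at (622, -203) mm, within 2 mm of the bay centre, about 24 mm high at its top, and is clear of the rim.
- **Everything else:** the measured angles of knobs a and b are unchanged within noise. The strip, the screwdriver and the red and turquoise look-alikes look untouched in the last picture.
- **Disagreement:** the last view put all three knobs 2–3 mm off the earlier ones, a common shift close to the roughly 2 mm calibration error.
- **Not checked:** I did not measure the collars' angles. The turning moment stayed below about 0.15 N m, far from the 0.9 N m that would drag one.

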